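# Close the spares box and clip its snap hook onto the eye

## Robot

A 7-joint arm with a two-finger parallel gripper is mounted at the origin on a cart in front of the work surface, level with it; the furniture and walls round the work are solid. World frame = base frame: x ahead of the robot, y to its left, z up, the work surface at z = 0. Lengths are in mm, angles in rad, forces in N, time in s.
With the tool pointing down it reaches from about 425 to 975 mm from the base axis. Payload 16.7 kg.
Tool frame: the origin (TCP) lies at the very end of the fingers, on their centre line; the grasp point (between the pads) lies 19 mm behind it; z points along the fingers, x is the direction in which the jaws open and shut, and the axes are right-handed (so a half turn about z gives the same grasp; the last joint's range is limited). The gripper opens to 85 mm and grips with 20 to 120 N. Pads are 22 mm wide; open, the fingers measure 114 mm over their backs; the gripper's body (76 mm by 85 mm) begins 54 mm behind the grasp point. The pads swing forward as they close: fully open they stand 13 mm farther back than shut.
Start: joints at [-1.468, 0.426, 0.074, 1.606, -0.034, 1.111, -0.067], TCP at [168.834, 653.505, 204.202] pointing down, gripper open.
Joint ranges: [-2.85, 2.85], [-0.5, 2.14], [-1.23, 1.37], [0.21, 2.46], [-1.02, 4.16], [0.16, 2.05], [-2.73, 2.73]. Speed limits (rad/s): [1.89, 1.89, 2.39, 2.39, 3.01, 3.01, 3.01].

## Interface

Orientations are given as [roll, pitch, yaw] about the fixed x, y, z axes, in that order (R = Rz(yaw) Ry(pitch) Rx(roll)).
In Python, from bench import bot gives the robot as it stands. The module is installed in compiled form; this text tells all that it offers.
- The arm moves only by the tool jog_arm, never from a script. Its arguments are lists of equal length, an entry for each row: "dr": the turn, a rotation vector about the tool's x, y, z in rad, a list of three; "translation": the shift along the tool's x, y, z in m, a list of three; "hand": the finger opening in m, from 0 to 0.0854. In form: {"dr": [[ax, ay, az], ...], "translation": [[dx, dy, dz], ...], "hand": [hand, ...]}. A call has 1 to 5 rows; each row is the pose to reach, as a shift and turn from the pose commanded when the call began, along the tool's axes at that moment; what a row does not reach only later rows make up. A row lasts 1/10 s, in which the tool goes at most 50 mm and 8.59 degrees, less where a joint would pass 70% of its speed; a pose out of reach is approached as far as the arm can. A call with a gripper value outside its range is refused whole. The fingers move at their own pace and stop on an object; "force" is the grip in N (left out, the last holds). Time passes only in rows, so rows that repeat a pose let the fingers close. It gives the time, the measured TCP pose, the force and the opening at its end, in the units of the state.
- bot.sense(): the state, without advancing time (a new reading comes with each control period).
- bot.grab_frame(name): name is "scene" or "side" or "wrist"; returns the picture (400x640x3 uint8, red, green, blue); there is no depth.
- bot.camera_model(name): a dict with "camera_matrix" (3x3 intrinsics, pixels), "R" (3x3) and "t" (3): a world point X has camera coordinates R X + t; the wrist camera has in their place "hand_eye" (4x4, takes a point from camera to tool coordinates, whose origin is the TCP and whose axes are the tool frame's). Camera axes: x right, y down, z forward; pixel columns grow to the right and rows downward; lengths in mm; the calibration is good to about 2 mm. A picture is of the moment at which its call begins: read the wrist's pose just before it. camera_model takes no time and is no camera call.
- bot.close_job(): hands the job in, once; it reports no verdict.
The state is a dict: "clock": time; "q": joint angles; "joint_velocities": joint speeds; "tau": joint torques, N m; "tcp_pos": TCP position; "orientation": TCP orientation; "contact_force": force on the tool from outside, world axes, zero at the start; "wrist_torque": the same for the moment, N m; "finger_gap": finger opening in mm.
Only numpy, scipy, OpenCV 4.12 (cv2) and the standard library are available. Lean on these libraries where they do the work, as an engineer would, in place of code of your own. Each camera call takes 0.05 s, during which the arm holds its last target. There are 200 camera calls.

## Task

Shut the lid of the dispenser's spares box so that the steel eye stands up through the slot in the lid's hasp. Then take the snap hook from its wooden stand and clip it onto the eye, pressing the sprung gate in until the eye's bar is inside the hook and the gate has snapped shut behind it, without forcing it, and let go. Leave the other things on the table where they are.

Things in the scene. Friction and masses are not known exactly. Their poses are not given: they have to be found in the camera images.
- spares_box: Open grey steel box with a blue hinged lid, 130 x 160 x 60 mm (x, y, z), fixed to the table, 4 mm walls. Origin: centre of its underside; z up, -x is its front (roughly toward the robot). A steel bracket on its front carries the eye. A loose spare spout stands inside.
- eye (a point): Middle of the top bar of the steel eye (upright U of 6 mm round rod fixed to the box front): 87 mm in front (-x) of the box's origin, 100 mm above the table. The bar runs along the box's y axis, straight over 28 mm; the U's legs stand 36 mm apart (centres). With the lid shut the hasp's upper face is 34 mm below this point and the bar is reached from above.
- lid_hinge (a point): Point on the lid's hinge axis, at the box's rear upper edge: 66 mm behind (+x) the box's origin, 62 mm above the table; the axis runs along the box's y axis.
- lid (a joint): Opening angle of the lid (rad): 0 shut, grows as its front edge rises; starts at 0.5 to 1.0. A flat blue sheet, 134 mm from hinge to front edge, 164 mm wide, 4 mm thick (upper face 4 mm above the hinge when shut); a slotted steel hasp reaches 172 mm from the hinge, mid-front. A stiff hinge (0.35 N m) keeps it where it is left; push its upper face down to shut it.
- snap_hook: Steel snap hook with a black grip on top, 51 x 12 x 78 mm, about 0.09 kg, loose, upright in the stand. Origin: level with the bottoms of its legs, under the grip's middle; z up, x along its length, y across its thickness. Steel frame 10 mm thick: bridge z 34 to 42 mm, nose leg x -15 to -7, hinge leg x 28 to 36, both down to z = 0; the gate closes the window between them at the bottom.
- hook_grip (a point): Centre of the hook's black grip, 60 mm above the hook's origin. The grip is 32 mm (x) by 12 mm (y) by 36 mm (z); hold it across its 12 mm thickness, with the fingertips not below the grip, which would get in the eye's way.
- hook_window (a point): Point in the hook's window, 28 mm above its origin, where the eye's bar is once clipped. Lower the upright hook straight down on the bar, bar along the hook's y: the bar must enter within -3 to +4 mm of x = 0, pushes the gate in, and the gate springs shut below it when the bar is 20 to 30 mm above the hook's origin; at 31 mm it meets the bridge. Either way round will do.
- gate (a joint): Angle of the brass sprung gate, a 4 mm round rod 30 mm long hinged at x = 28 mm, z = 4 mm of the hook: 0 shut, grows as its free end (near the nose leg) is pushed inward, up into the hook; at most 1.0 rad. It springs back by itself; pressing it in with the eye takes about 3 to 8 N.
- hook_stand: Small wooden stand, 84 x 50 mm foot, fixed; upper edge at 32 mm. The hook's legs stand in its slot, 26 mm deep, with about 1.5 mm of play; lift the hook straight up out of it. Origin: on its underside, below the hook's origin as it is parked; its x runs along the slot.
- spare_spout: Beige valve spout, 33 x 33 x 48 mm, loose, standing in the spares box, lower than the rim. Origin: centre of its underside.
- fork: Steel fork, 177 x 22 x 8 mm, lying on the table; bystander. Origin: centre of its underside.
- pepper_shaker: Glass pepper shaker with steel cap, 43 x 43 x 75 mm; bystander. Origin: centre of its underside.
- toothpick_jar: Red jar of toothpicks, 46 x 46 x 66 mm; bystander. Origin: centre of its underside.
- bowl: White bowl turned upside down, 89 x 89 x 53 mm; bystander. Origin: centre of its underside.
Mind the look-alikes: they are no part of the job. Of the things shaped like the snap_hook, the steel one is meant.

How it is judged (in metres and radians):
On the way, in this order (a step that is already met when the one before it is completed fails the run):
1. the lid is shut (value of joint lid below 0.04 rad), for 0.2 s.
2. the eye presses the gate inward (value of joint gate above 0.3 rad and contact force between snap_hook and spares_box above 0.5 N and value of joint lid below 0.04 rad), for 0.05 s.
At the end, for the whole second after the job is handed in: The lid is shut (within 0.04 rad); the middle of the eye's bar lies inside the hook's window (hook frame: x -8.5 to 28 mm, z 6 to 35 mm, within 18 mm in y); the gate is shut (within 0.12 rad); the hook is released and at rest (under 0.03 m/s), standing or hanging either way (value of joint lid below 0.04 rad and value of joint gate below 0.12 rad and x of eye in the frame of snap_hook between -0.0085 and 0.028 m and z of eye in the frame of snap_hook between 0.006 and 0.035 m and y of eye in the frame of snap_hook between -0.018 and 0.018 m and linear speed of snap_hook below 0.03 m/s); the robot touches nothing.
It fails at once if a bystander is shifted by more than 30 mm (distance of any of fork, pepper_shaker, toothpick_jar, bowl from where it was at the start of the episode above 0.03 m).
It fails at once if the eye or box is struck with the hook harder than 60 N (contact force between snap_hook and spares_box above 60 N).
It also fails if it takes over 53 s, if anything falls off the work surface, if the arm or the gripper's body presses on something with over 40 N, if the wrist force passes 120 N, or if a joint passes its speed limit or range.

## Working session

There is one attempt and no reset: what is moved stays moved. The work goes in short steps, Python scripts to look and compute and a tool call to move; the robot and the scene stay as the last step left them, time stands still between calls to the robot, and variables do not carry over. Pictures are saved under pics/ and viewed, about 8 in all and at most 12, crops included, and the job is handed in when it is done.

Besides the shell and the picture viewer there is one more tool, called by a JSON object that holds its "api" and its "payload". jog_arm: Moves the arm, as the interface text tells. Its arguments: {"type":"object","properties":{"dr":{"type":"array"},"translation":{"type":"array"},"hand":{"type":"array"},"force":{"type":"number"}},"required":["dr","translation","hand"]}

```bash
mkdir -p pics && cat > h.py <<'E'
import numpy as np, cv2
from bench import bot
from scipy.spatial.transform import Rotation as Ro
def snap(n,f,crop=None,s=1):
    im=bot.grab_frame(n)[:,:,::-1]
    np.save('pics/'+f+'.npy',im)
    if crop: im=im[crop[1]:crop[3],crop[0]:crop[2]]
    cv2.imwrite('pics/'+f+'.png',cv2.resize(im,None,fx=s,fy=s,interpolation=cv2.INTER_CUBIC))
def cam(n):
    m=bot.camera_model(n);K=np.array(m['camera_matrix'])
    if 'R' in m: return K,np.array(m['R']),np.array(m['t']).ravel()
    s=bot.sense();H=np.array(m['hand_eye']);T=np.eye(4);T[:3,:3]=Ro.from_euler('xyz',s['orientation']).as_matrix();T[:3,3]=s['tcp_pos']
    W=np.linalg.inv(T@H);return K,W[:3,:3],W[:3,3]
def proj(c,X):
    K,R,t=c;p=K@(R@np.asarray(X,float).T+t[:,None]);return (p[:2]/p[2]).T
def onz(c,uv,z):
    K,R,t=c;d=R.T@np.linalg.inv(K)@np.array([uv[0],uv[1],1.]);o=-R.T@t;return o+d*(z-o[2])/d[2]
def tri(cs,uvs):
    A=[];b=[]
    for (K,R,t),uv in zip(cs,uvs):
        d=R.T@np.linalg.inv(K)@np.array([uv[0],uv[1],1.]);d/=np.linalg.norm(d);P=np.eye(3)-np.outer(d,d);A.append(P);b.append(P@(-R.T@t))
    X,*_=np.linalg.lstsq(np.vstack(A),np.hstack(b),rcond=None);return X
E
python3 - <<'E'
from h import *
for n in('scene','side'):
    snap(n,n+'0',None,1.25)
    c=cam(n);print(n,c[0].round(0).tolist(),(-c[1].T@c[2]).round(0))
print(bot.sense())
E
```

```text
scene [[518.0, 0.0, 316.0], [0.0, 518.0, 203.0], [0.0, 0.0, 1.0]] [-196. -575.  838.]
side [[490.0, 0.0, 320.0], [0.0, 490.0, 195.0], [0.0, 0.0, 1.0]] [267. 853. 859.]
{'clock': 0.1, 'q': array([-1.46748334,  0.42670162,  0.07382463,  1.60651386, -0.03409876,
        1.11076567, -0.0671349 ]), 'joint_velocities': array([ 1.70336098e-03, -2.06394065e-03,  8.83887195e-04, -1.30576741e-03,
        1.28240289e-03,  4.19502744e-04, -2.85074616e-05]), 'tau': array([ 1.06240064e-02, -9.51544762e+01,  3.77300844e+00, -4.64400744e+01,
        1.97257230e-02,  6.56233824e-03, -9.49835282e-06]), 'tcp_pos': array([168.75113504, 653.17918876, 203.57118268]), 'orientation': array([3.14152151e+00, 1.12787177e-03, 1.31794404e+00]), 'contact_force': array([ 0.27217509,  0.3574603 , -0.30155458]), 'wrist_torque': array([-0.05375547,  0.00018469, -0.04778998]), 'finger_gap': 85.39267735221313}
```

View pics/scene0.png

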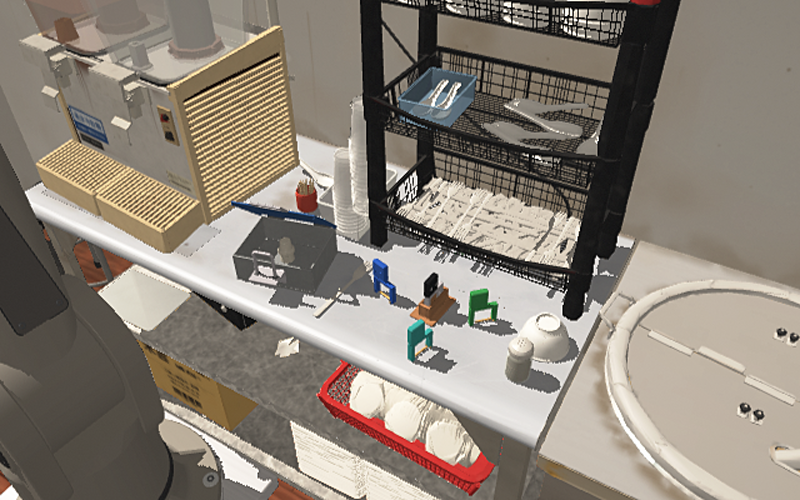

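View pics/side0.png

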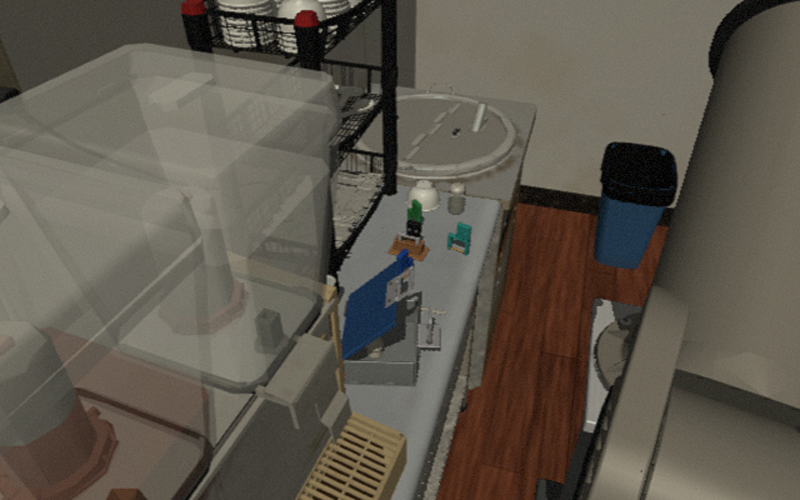

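The scene view shows the open box (about 285,245), with the eye at (265,262). The black-gripped steel hook in its stand is at (432,295), with blue, green and teal look-alikes nearby. I'll enlarge both views.

```bash
python3 - <<'E'
import numpy as np,cv2
a=np.load('pics/scene0.npy')[150:275,175:375];b=np.load('pics/side0.npy')[155:315,265:385]
cv2.imwrite('pics/s1.png',cv2.resize(a,None,fx=4,fy=4,interpolation=2))
cv2.imwrite('pics/d1.png',cv2.resize(b,None,fx=3.75,fy=3.75,interpolation=2))
E
```

```text
(no output)
```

View pics/s1.png

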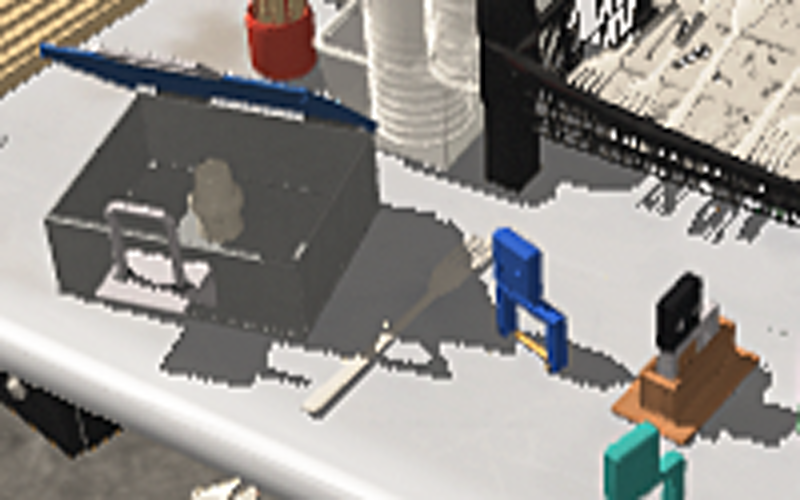

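View pics/d1.png

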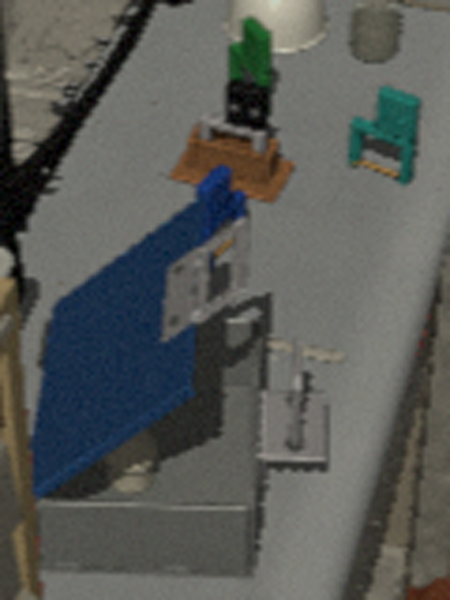

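```bash
python3 - <<'E'
from h import *
from scipy.optimize import least_squares
s,d=cam('scene'),cam('side')
S=lambda x,y:np.array([175+x/4,150+y/4]);D=lambda x,y:np.array([265+x/3.75,155+y/3.75])
print('rim front',onz(s,S(47,217),60).round(1),onz(s,S(310,265),60).round(1),'bot',onz(s,S(62,290),0).round(1),onz(s,S(308,340),0).round(1),'backR',onz(s,S(378,135),60).round(1))
print('side rim',onz(d,D(247,508),60).round(1),onz(d,D(270,292),60).round(1), onz(d,D(252,575),0).round(1))
print('eye scene',onz(s,S(108,205),100).round(1),onz(s,S(172,212),100).round(1))
print('eye tri',tri([s,d],[S(141,209),D(300,360)]).round(1))
print('grip tri',tri([s,d],[S(679,310),D(248,105)]).round(1), 'z66:',onz(s,S(679,310),66).round(1),onz(d,D(248,105),66).round(1))
print('stand scene foot corners',[onz(s,S(*p),0).round(0)[:2].tolist() for p in((612,410),(690,443),(758,363))])
print('stand side foot',[onz(d,D(*p),0).round(0)[:2].tolist() for p in((170,178),(275,200),(293,165))])
print('lid front corners tri',tri([s,d],[S(42,47),D(195,390)]).round(0))
print('fork',[onz(s,S(*p),0).round(0)[:2].tolist() for p in((310,410),(485,245))],'blue',onz(s,S(530,360),0).round(0),'blue top',onz(s,S(515,235),75).round(0),'teal',onz(s,S(640,520),0).round(0))
E
```

```text
rim front [444.  164.9  60. ] [486.2   6.1  60. ] bot [445.4 167.8   0. ] [484.   12.6   0. ] backR [604.8  40.8  60. ]
side rim [444.4 172.1  60. ] [479.6  -8.3  60. ] [441.  169.8   0. ]
eye scene [436.1 104.2 100. ] [449.1  69.2 100. ]
eye tri [439.   85.4 100.1]
grip tri [ 548.7 -196.3   65.8] z66: [ 551.6 -196.4   66. ] [ 546.4 -193.6   66. ]
stand scene foot corners [[523.0, -170.0], [523.0, -221.0], [598.0, -225.0]]
stand side foot [[601.0, -174.0], [518.0, -172.0], [516.0, -217.0]]
lid front corners tri [476. 178. 154.]
fork [[438.0, -22.0], [608.0, -32.0]] blue [ 535. -109.    0.] blue top [552. -91.  75.] teal [ 459. -224.    0.]
```

```bash
python3 - <<'E'
from h import *
s,d=cam('scene'),cam('side')
for p in((205,250),(165,245),(38,190),(298,160)): print(p,onz(s,(p[0]/1.25,p[1]/1.25),0).round(0))
for p in((205,217),(170,92),(38,155)): print(p,onz(s,(p[0]/1.25,p[1]/1.25),50).round(0),onz(s,(p[0]/1.25,p[1]/1.25),200).round(0))
snap('wrist','w0')
print(cam('wrist')[0].round(0).tolist(),bot.camera_model('wrist')['hand_eye'])
E
```

```text
(205, 250) [477. 284.   0.]
(165, 245) [448. 367.  -0.]
(38, 190) [447. 773.   0.]
(298, 160) [848. 328.   0.]
(205, 217) [516. 307.  50.] [381. 139. 200.]
(170, 92) [894. 790.  50.] [686. 530. 200.]
(38, 155) [503. 819.  50.] [370. 554. 200.]
[[346.0, 0.0, 318.0], [0.0, 346.0, 196.0], [0.0, 0.0, 1.0]] [[ 9.99999628e-01 -8.46003976e-04 -1.67662542e-04  1.04303707e-01]
 [ 8.59465051e-04  9.61337097e-01  2.75372923e-01 -6.88587384e+01]
 [-7.17863663e-05 -2.75372965e-01  9.61337467e-01 -1.68467825e+02]
 [ 0.00000000e+00  0.00000000e+00  0.00000000e+00  1.00000000e+00]]
```

View pics/w0.png

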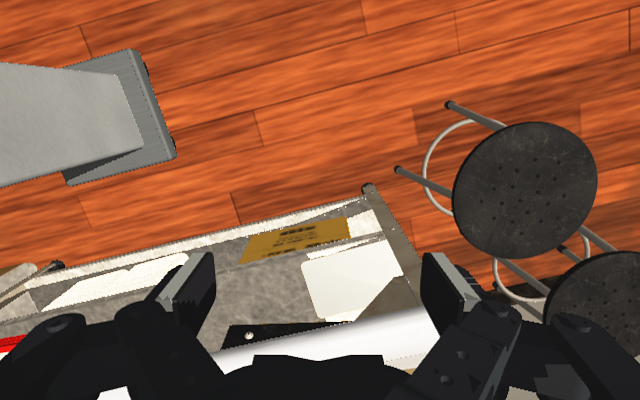

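The start wrist view shows only the floor and cart edge. I'll go round the dispenser (x > 450, y > 285) towards the lid.

{"api": "jog_arm", "payload": {"dr": [[0, 0, -0.1], [0, 0, -0.2], [0, 0, -0.3], [0, 0, -0.4], [0, 0, -0.508]], "translation": [[-0.035, 0.031, -0.01], [-0.07, 0.062, -0.02], [-0.105, 0.095, -0.025], [-0.14, 0.127, -0.025], [-0.175, 0.158, -0.025]], "hand": [0, 0, 0, 0, 0]}}

```text
clock: 0.65
tcp_pos: [278.8, 442.6, 229.3]
orientation: [3.141, -0.0, 1.83]
contact_force: [1.2, 0.2, 0.5]
finger_gap: 12.1
```

```bash
cat >> h.py <<'E'
def delta(x,y,z,yaw):
    s=bot.sense();R=Ro.from_euler('xyz',s['orientation']);T=Ro.from_euler('xyz',[np.pi,0,yaw])
    print('t',s['clock'],'pos',s['tcp_pos'].round(1),'rpy',s['orientation'].round(3),'F',s['contact_force'].round(1),'gap',round(s['finger_gap'],1))
    print('move',(R.inv().apply(np.array([x,y,z])-s['tcp_pos'])/1000).round(4),'dr',(R.inv()*T).as_rotvec().round(4))
E
python3 -c "
from h import *
delta(380,250,230,1.826);delta(505,102,230,1.826)"
```

```text
t 0.65 pos [278.8 442.6 229.3] rpy [ 3.141 -0.     1.83 ] F [1.2 0.2 0.5] gap 12.1
move [-0.2121  0.0485 -0.0007] dr [ 0.0002 -0.0001  0.0039]
t 0.65 pos [278.8 442.6 229.3] rpy [ 3.141 -0.     1.83 ] F [1.2 0.2 0.5] gap 12.1
move [-0.3872  0.1314 -0.0008] dr [ 0.0002 -0.0001  0.0039]
```

{"api": "jog_arm", "payload": {"dr": [[0, 0, 0], [0, 0, 0], [0, 0, 0], [0, 0, 0], [0, 0, 0]], "translation": [[-0.045, 0.01, 0], [-0.09, 0.02, 0], [-0.135, 0.03, 0], [-0.18, 0.04, 0], [-0.22, 0.05, 0]], "hand": [0, 0, 0, 0, 0]}}

```text
clock: 1.15
tcp_pos: [382.5, 242.0, 229.3]
orientation: [3.141, -0.0, 1.825]
contact_force: [0.4, 0.7, 0.3]
finger_gap: -0.2
```

{"api": "jog_arm", "payload": {"dr": [[0, 0, 0], [0, 0, 0], [0, 0, 0], [0, 0, 0], [0, 0, 0]], "translation": [[-0.04, 0.02, 0], [-0.08, 0.04, 0], [-0.125, 0.06, 0], [-0.167, 0.081, 0], [-0.167, 0.081, 0]], "hand": [0, 0, 0, 0, 0]}}

```text
clock: 1.65
tcp_pos: [505.3, 97.9, 229.3]
orientation: [3.141, 0.002, 1.819]
contact_force: [-0.3, 1.2, 0.3]
finger_gap: 0.3
```

```bash
python3 -c "
from h import *
delta(505,102,160,1.826);snap('wrist','w1')
s=bot.sense();np.savez('pics/w1.npz',p=s['tcp_pos'],o=s['orientation'])
c=cam('wrist');print(proj(c,[[441,86,100],[527,105,60],[505,102,150]]).round(0))"
```

```text
t 1.65 pos [505.3  97.9 229.3] rpy [3.141e+00 2.000e-03 1.819e+00] F [-0.3  1.2  0.3] gap 0.3
move [0.0042 0.0007 0.0693] dr [ 0.0008  0.0019 -0.0069]
[[320. 103.]
 [317. 192.]
 [320. 196.]]
```

View pics/w1.png

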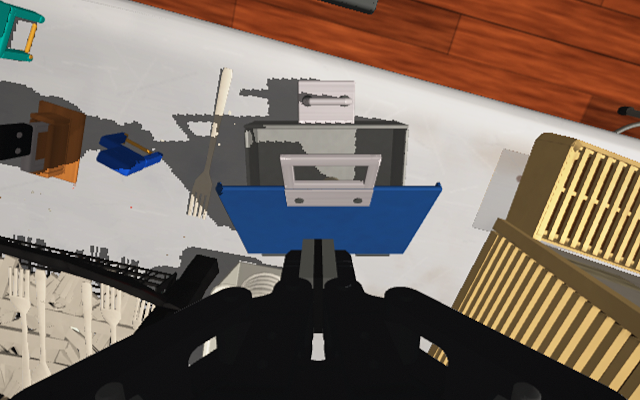

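The wrist view shows the lid front edge square to the tool, and the eye bar at (303–352, 100). Pressing the lid down next.

{"api": "jog_arm", "payload": {"dr": [[0, 0, 0], [0, 0, 0], [0, 0, 0], [0, 0, 0], [0, 0, 0]], "translation": [[0, 0, 0.03], [0, 0, 0.055], [0, 0, 0.075], [0, 0, 0.09], [0, 0, 0.105]], "hand": [0, 0, 0, 0, 0]}}

```text
clock: 2.2
tcp_pos: [501.8, 104.2, 123.4]
orientation: [-3.141, -0.0, 1.827]
contact_force: [0.4, 0.1, 2.3]
finger_gap: -0.2
```

{"api": "jog_arm", "payload": {"dr": [[0, 0, 0], [0, 0, 0], [0, 0, 0], [0, 0, 0], [0, 0, 0]], "translation": [[0, 0, 0.013], [0, 0, 0.026], [0, 0, 0.038], [0, 0, 0.049], [0, 0, 0.054]], "hand": [0, 0, 0, 0, 0]}}

```text
clock: 2.7
tcp_pos: [501.9, 103.0, 69.1]
orientation: [-3.14, 0.0, 1.826]
contact_force: [-1.6, -0.2, 2.0]
finger_gap: 0.2
```

{"api": "jog_arm", "payload": {"dr": [[0, 0, 0], [0, 0, 0], [0, 0, 0], [0, 0, 0], [0, 0, 0]], "translation": [[0, 0, 0.001], [0, 0, 0.002], [0, 0, 0.003], [0, 0, 0.003], [0, 0, 0.003]], "hand": [0, 0, 0, 0, 0]}}

```text
clock: 3.2
tcp_pos: [502.6, 103.2, 67.5]
orientation: [3.141, -0.0, 1.826]
contact_force: [0.6, 0.6, 1.2]
finger_gap: 0.1
```

{"api": "jog_arm", "payload": {"dr": [[0, 0, 0], [0, 0, 0], [0, 0, 0], [0, 0, 0], [0, 0, 0]], "translation": [[0, 0, 0.002], [0, 0, 0.003], [0, 0, 0.004], [0, 0, 0.004], [0, 0, 0.004]], "hand": [0, 0, 0, 0, 0]}}

```text
clock: 3.7
tcp_pos: [502.5, 103.1, 63.1]
orientation: [-3.142, 0.0, 1.826]
contact_force: [0.5, 0.6, -0.2]
finger_gap: 0.1
```

{"api": "jog_arm", "payload": {"dr": [[0, 0, 0], [0, 0, 0], [0, 0, 0], [0, 0, 0], [0, 0, 0]], "translation": [[0, 0, 0.001], [0, 0, 0.002], [0, 0, 0.003], [0, 0, 0.004], [0, 0, 0.004]], "hand": [0, 0, 0, 0, 0]}}

```text
clock: 4.2
tcp_pos: [502.4, 103.1, 59.1]
orientation: [-3.141, 0.0, 1.826]
contact_force: [0.5, -0.0, 0.4]
finger_gap: -0.0
```

```bash
python3 -c "
from h import *
delta(505,102,160,1.826);snap('scene','s2',(175,125,375,250),4)"
```

```text
t 4.2 pos [502.4 103.1  59.1] rpy [-3.141  0.     1.826] F [ 0.5 -0.   0.4] gap -0.0
move [-0.0017  0.0022 -0.1009] dr [-0.0001  0.0001 -0.0001]
```

View pics/s2.png

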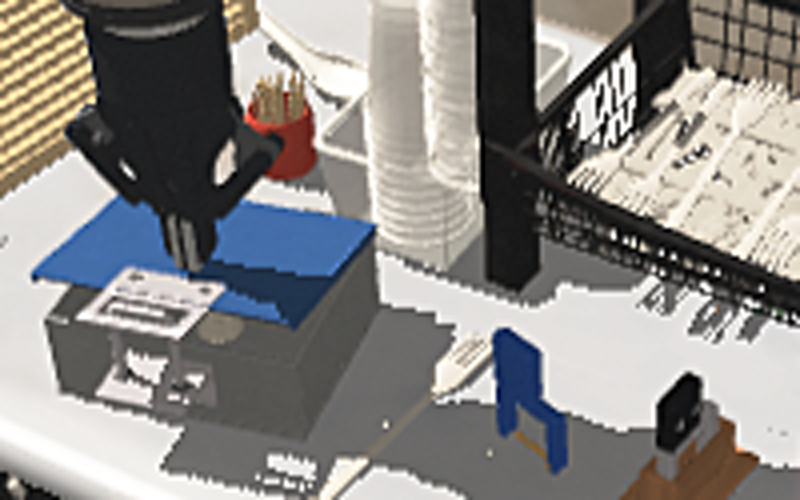

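```bash
python3 -c "
from h import *
s=cam('scene');P=proj(s,[[502,103,59],[502,103,92],[502,103,105],[441,86,100],[590,124,62]])
print(((P-[175,125])*4).round(0))
S=lambda x,y:(175+x/4,125+y/4)
for z in (66,90,100,110): print(z,[onz(s,S(*p),z).round(0)[:2].tolist() for p in((32,277),(295,325),(375,228),(92,203+0),(185,272))])
print(bot.sense()['tau'].round(1))
"
```

```text
[[193. 297.]
 [186. 253.]
 [183. 236.]
 [139. 310.]
 [254. 204.]]
66 [[463.0, 192.0], [505.0, 30.0], [604.0, 42.0], [537.0, 209.0], [512.0, 116.0]]
90 [[442.0, 168.0], [483.0, 11.0], [579.0, 22.0], [514.0, 185.0], [490.0, 94.0]]
100 [[434.0, 158.0], [474.0, 3.0], [568.0, 14.0], [505.0, 175.0], [481.0, 85.0]]
110 [[425.0, 148.0], [465.0, -5.0], [558.0, 6.0], [495.0, 164.0], [472.0, 76.0]]
[  0.  -70.3   7.7 -32.3  -0.    0.    0. ]
```

The lid is still about 0.2 rad open, but the force is low. I'll raise the tool and check both views in one picture.

{"api": "jog_arm", "payload": {"dr": [[0, 0, 0], [0, 0, 0], [0, 0, 0], [0, 0, 0], [0, 0, 0]], "translation": [[0, 0, -0.01], [0, 0, -0.03], [0, 0, -0.06], [0, 0, -0.1], [0, 0, -0.14]], "hand": [0, 0, 0, 0, 0]}}

```text
clock: 4.75
tcp_pos: [502.2, 102.7, 201.3]
orientation: [-3.141, 0.0, 1.825]
contact_force: [0.8, 0.6, 0.7]
finger_gap: 0.4
```

```bash
python3 -c "
from h import *
delta(505,102,160,1.826)
snap('wrist','w2');snap('scene','s3');snap('side','d3')
z=lambda f,x0,y0,w,h,W,H:cv2.resize(np.load('pics/%s.npy'%f)[y0:y0+h,x0:x0+w],(W,H),interpolation=cv2.INTER_CUBIC)
a=np.hstack([z('s3',180,170,80,60,400,300),z('d3',285,210,80,60,400,300)])
b=z('w2',160,50,320,120,800,300)
cv2.imwrite('pics/m3.png',np.vstack([a,b]))
print(proj(cam('wrist'),[[441,86,100],[443,86.5,66]]))"
```

```text
t 4.75 pos [502.2 102.7 201.3] rpy [-3.141  0.     1.825] F [0.8 0.6 0.7] gap 0.4
move [-0.0014  0.0026  0.0413] dr [-0.0002  0.0004 -0.0006]
[[316.57026235 101.14348966]
 [316.62936566 102.9674466 ]]
```

View pics/m3.png

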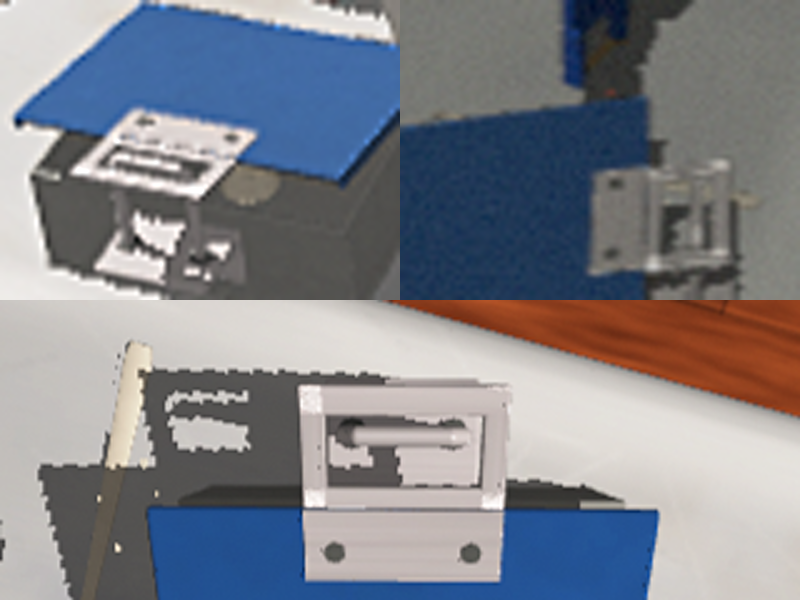

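The eye is in the slot and the lid is still about 0.2 rad open. I'll press again, further, while watching the force.

{"api": "jog_arm", "payload": {"dr": [[0, 0, 0], [0, 0, 0], [0, 0, 0], [0, 0, 0], [0, 0, 0]], "translation": [[0, 0, 0.045], [0, 0, 0.08], [0, 0, 0.105], [0, 0, 0.12], [0, 0, 0.13]], "hand": [0, 0, 0, 0, 0]}}

```text
clock: 5.4
tcp_pos: [501.5, 102.7, 67.7]
orientation: [-3.139, 0.001, 1.826]
contact_force: [-0.3, -0.5, 0.6]
finger_gap: -0.3
```

```bash
python3 -c "
from h import *
s=bot.sense();print(s['tcp_pos'],s['contact_force'],s['wrist_torque'])
s=cam('scene')
S=lambda x,y:(180+x/5,170+y/5)
for z in (60,66,80,90,100): print(z,[onz(s,S(*p),z).round(0)[:2].tolist() for p in((18,120),(343,180),(210,197),(78,168))])
print([onz(s,(175+x/4,150+y/4),z).round(0) for x,y,z in((215,165,48),(215,235,0))])
"
```

```text
[501.48095257 102.69667379  67.68489305] [-0.30124425 -0.52153394  0.63022508] [ 0.06149369 -0.00667201 -0.02449416]
60 [[469.0, 197.0], [511.0, 35.0], [471.0, 81.0], [456.0, 148.0]]
66 [[464.0, 191.0], [506.0, 31.0], [465.0, 76.0], [451.0, 143.0]]
80 [[452.0, 177.0], [493.0, 20.0], [453.0, 65.0], [439.0, 130.0]]
90 [[444.0, 167.0], [484.0, 12.0], [445.0, 56.0], [431.0, 121.0]]
100 [[435.0, 158.0], [475.0, 4.0], [436.0, 48.0], [423.0, 111.0]]
[array([543., 120.,  48.]), array([532., 119.,   0.])]
```

{"api": "jog_arm", "payload": {"dr": [[0, 0, 0], [0, 0, 0], [0, 0, 0], [0, 0, 0]], "translation": [[0, 0, 0.004], [0, 0, 0.008], [0, 0, 0.011], [0, 0, 0.014]], "hand": [0, 0, 0, 0]}}

```text
clock: 5.8
tcp_pos: [502.7, 103.2, 55.6]
orientation: [3.141, -0.0, 1.826]
contact_force: [-0.4, 0.4, 1.4]
finger_gap: -0.2
```

{"api": "jog_arm", "payload": {"dr": [[0, 0, 0], [0, 0, 0], [0, 0, 0]], "translation": [[0, 0, 0.003], [0, 0, 0.005], [0, 0, 0.007]], "hand": [0, 0, 0]}}

```text
clock: 6.1
tcp_pos: [502.5, 103.2, 48.2]
orientation: [3.142, -0.0, 1.826]
contact_force: [-2.2, -0.7, 1.1]
finger_gap: -0.1
```

```bash
cat >> h.py <<'E'
def lidcorner(im):
    b=im[150:260,170:300].astype(int);m=(b[:,:,0]>b[:,:,2]*2)&(b[:,:,0]>60)
    n,l,st,_=cv2.connectedComponentsWithStats(m.astype(np.uint8));k=1+np.argmax(st[1:,4])
    ys,xs=np.where(l==k);i=xs.argmin();j=ys.argmax();return (xs[i]+170,ys[i]+150),(xs[j]+170,ys[j]+150)
E
python3 -c "
from h import *
for f in('s2','s3'):print(f,lidcorner(np.load('pics/%s.npy'%f)))
snap('scene','s4');print(lidcorner(np.load('pics/s4.npy')))
B=np.array([526,105]);yw=.25;R=np.array([[np.cos(yw),-np.sin(yw)],[np.sin(yw),np.cos(yw)]])
for th in(0,.1,.2,.3):
  P=[[*(B+R@[66-134*np.cos(th),y]),66+134*np.sin(th)] for y in(82,-82)];print(th,proj(cam('scene'),P).round(1).tolist())
"
```

```text
s2 ((np.int64(183), np.int64(193)), (np.int64(248), np.int64(206)))
s3 ((np.int64(183), np.int64(193)), (np.int64(248), np.int64(206)))
((np.int64(183), np.int64(198)), (np.int64(247), np.int64(211)))
0 [[184.2, 202.9], [249.8, 215.3]]
0.1 [[183.3, 198.3], [249.3, 210.7]]
0.2 [[182.7, 193.3], [249.1, 205.6]]
0.3 [[182.4, 188.0], [249.1, 200.2]]
```

{"api": "jog_arm", "payload": {"dr": [[0, 0, 0], [0, 0, 0], [0, 0, 0], [0, 0, 0]], "translation": [[0, 0, 0.003], [0, 0, 0.006], [0, 0, 0.008], [0, 0, 0.01]], "hand": [0, 0, 0, 0]}}

```text
clock: 6.55
tcp_pos: [502.5, 103.1, 38.5]
orientation: [-3.141, -0.0, 1.826]
contact_force: [-18.4, -4.2, 57.4]
finger_gap: 0.4
```

```bash
python3 -c "
from h import *
snap('scene','s5');print(lidcorner(np.load('pics/s5.npy')))"
```

```text
((np.int64(184), np.int64(202)), (np.int64(249), np.int64(216)))
```

{"api": "jog_arm", "payload": {"dr": [[0, 0, 0], [0, 0, 0], [0, 0, 0], [0, 0, 0], [0, 0, 0]], "translation": [[0, 0, -0.01], [0, 0, -0.03], [0, 0, -0.07], [0, 0, -0.11], [0, 0, -0.15]], "hand": [0, 0, 0, 0, 0]}}

```text
clock: 7.1
tcp_pos: [502.4, 102.9, 189.8]
orientation: [3.142, 0.0, 1.826]
contact_force: [-0.4, 0.2, 1.0]
finger_gap: -0.1
```

```bash
python3 -c "
from h import *
snap('scene','s6');print(lidcorner(np.load('pics/s6.npy')))
snap('wrist','w6')
s=bot.sense();np.savez('pics/w6.npz',p=s['tcp_pos'],o=s['orientation'])
delta(548,-196,200,1.571)
z=lambda f,x0,y0,w,h,W,H:cv2.resize(np.load('pics/%s.npy'%f)[y0:y0+h,x0:x0+w],(W,H),interpolation=cv2.INTER_CUBIC)
a=np.hstack([z('s6',180,170,80,60,400,300),z('w6',240,200,160,120,400,300)])
b=z('w6',200,60,240,90,800,300)
cv2.imwrite('pics/m6.png',np.vstack([a,b]))
print(proj(cam('wrist'),[[441,86,100],s['tcp_pos'],s['tcp_pos']+[0,0,20]]))"
```

```text
((np.int64(184), np.int64(202)), (np.int64(249), np.int64(216)))
t 7.2 pos [505.1 103.8 193.1] rpy [ 3.134e+00 -2.000e-03  1.826e+00] F [-0.2  0.5 -1. ] gap -0.1
move [-0.3009 -0.034  -0.0076] dr [ 0.0073 -0.0025  0.2545]
[[316.62737046  99.2734532 ]
 [318.53595111 234.05178038]
 [318.69571183 250.66489321]]
```

View pics/m6.png

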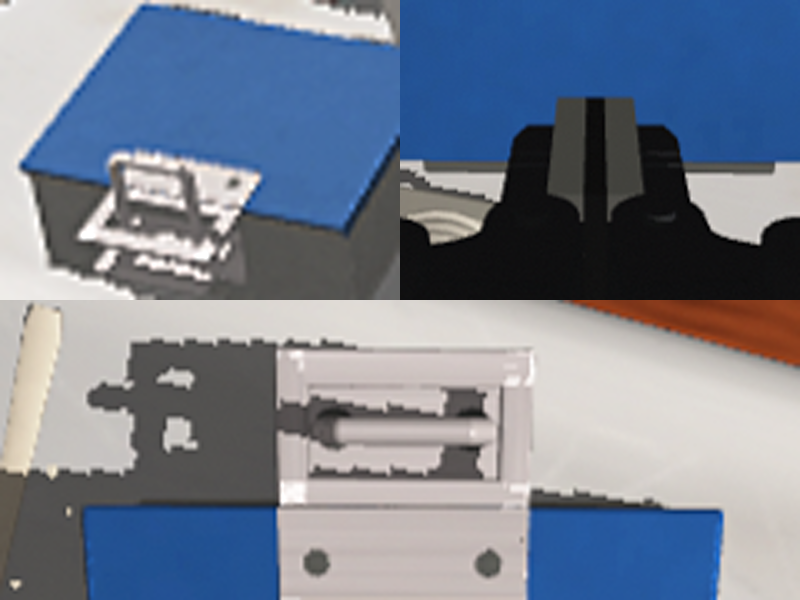

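The lid is shut and the eye stands through the slot, with the bar mid at wrist pixel (324,99). Going to the hook now.

{"api": "jog_arm", "payload": {"dr": [[0, 0, 0.06], [0, 0, 0.12], [0, 0, 0.18], [0, 0, 0.24], [0, 0, 0.27]], "translation": [[-0.04, -0.005, -0.015], [-0.08, -0.01, -0.02], [-0.12, -0.015, -0.02], [-0.165, -0.02, -0.02], [-0.21, -0.024, -0.02]], "hand": [0.05, 0.05, 0.05, 0.05, 0.05]}}

```text
clock: 7.7
tcp_pos: [532.3, -107.7, 208.3]
orientation: [3.141, -0.0, 1.554]
contact_force: [-0.1, 1.1, 0.2]
finger_gap: 49.9
```

```bash
python3 -c "
from h import *
delta(549,-196,200,1.555)"
```

```text
t 7.7 pos [ 532.3 -107.7  208.3] rpy [ 3.141 -0.     1.554] F [-0.1  1.1  0.2] gap 49.9
move [-0.0881  0.0181  0.0083] dr [ 0.0007 -0.0002 -0.0008]
```

{"api": "jog_arm", "payload": {"dr": [[0, 0, 0], [0, 0, 0], [0, 0, 0], [0, 0, 0]], "translation": [[-0.045, 0.009, 0.02], [-0.088, 0.018, 0.04], [-0.088, 0.018, 0.06], [-0.088, 0.018, 0.06]], "hand": [0.05, 0.05, 0.05, 0.05]}}

```text
clock: 8.1
tcp_pos: [547.3, -195.2, 145.7]
orientation: [-3.137, 0.0, 1.554]
contact_force: [-0.2, -0.5, -0.6]
finger_gap: 50.1
```

```bash
python3 -c "
from h import *
snap('wrist','w7',(200,60,440,240),3.33)
delta(549,-196,50,1.555)
s=bot.sense();np.savez('pics/w7.npz',p=s['tcp_pos'],o=s['orientation'])
c=cam('wrist');P=[[549+a,-196+b,84] for a in(-16,16) for b in (-6,6)]+[[549,-196,66]]+[[549+a,-196,40] for a in(-15,36)]
print(((proj(c,P)-[200,60])*3.33).round(0).tolist())"
```

```text
t 8.15 pos [ 548.1 -194.4  147.2] rpy [-3.139  0.     1.555] F [0.2 0.7 0.5] gap 49.5
move [-0.0016  0.0012  0.0972] dr [-0.0026  0.      0.0002]
[[355.0, 395.0], [413.0, 395.0], [358.0, 542.0], [415.0, 541.0], [386.0, 446.0], [385.0, 358.0], [389.0, 555.0]]
```

View pics/w7.png

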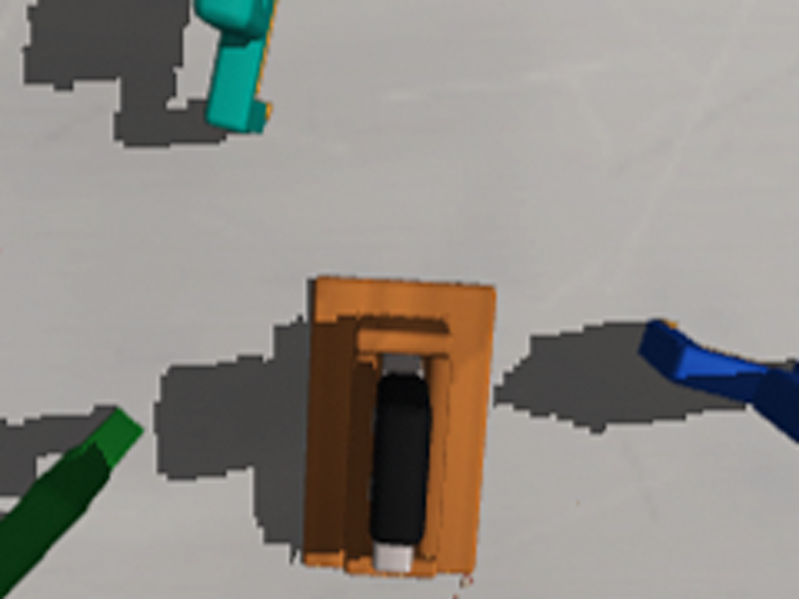

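The steel hook in its stand is at crop px (402,460). It is about 3.5 mm left of the estimate and turned about -0.045 rad. Correcting for that and descending.

{"api": "jog_arm", "payload": {"dr": [[0, 0, 0.02], [0, 0, 0.045], [0, 0, 0.045], [0, 0, 0.045], [0, 0, 0.045]], "translation": [[0.002, 0.001, 0.02], [0.002, 0.001, 0.045], [0.002, 0.001, 0.07], [0.002, 0.001, 0.09], [0.002, 0.001, 0.098]], "hand": [0.05, 0.05, 0.05, 0.05, 0.05]}}

```text
clock: 8.65
tcp_pos: [550.1, -190.8, 49.7]
orientation: [-3.141, -0.001, 1.513]
contact_force: [0.1, 0.3, -0.2]
finger_gap: 49.7
```

{"api": "jog_arm", "payload": {"dr": [[0, 0, 0], [0, 0, 0], [0, 0, 0], [0, 0, 0], [0, 0, 0]], "translation": [[0, 0, 0], [0, 0, 0], [0, 0, 0], [0, 0, 0], [0, 0, 0]], "hand": [0.03, 0.01, 0.0, 0.0, 0.0], "force": 40}}

```text
clock: 9.15
tcp_pos: [550.9, -192.6, 51.5]
orientation: [3.139, 0.0, 1.511]
contact_force: [-0.8, 0.4, 8.2]
finger_gap: 10.1
```

{"api": "jog_arm", "payload": {"dr": [[0, 0, 0], [0, 0, 0], [0, 0, 0], [0, 0, 0], [0, 0, 0]], "translation": [[0, 0, 0], [0, 0, -0.005], [0, 0, -0.015], [0, 0, -0.025], [0, 0, -0.035]], "hand": [0.0, 0.0, 0.0, 0.0, 0.0]}}

```text
clock: 9.65
tcp_pos: [550.1, -192.5, 86.5]
orientation: [3.141, 0.0, 1.511]
contact_force: [-0.2, -0.1, -0.9]
finger_gap: 10.2
```

{"api": "jog_arm", "payload": {"dr": [[0, 0, 0], [0, 0, 0], [0, 0, 0], [0, 0, 0], [0, 0, 0]], "translation": [[0, 0, -0.03], [0, 0, -0.07], [0, 0, -0.11], [0, 0, -0.12], [0, 0, -0.12]], "hand": [0.0, 0.0, 0.0, 0.0, 0.0]}}

```text
clock: 10.15
tcp_pos: [550.8, -192.5, 207.3]
orientation: [3.138, -0.0, 1.511]
contact_force: [0.3, 0.1, -1.4]
finger_gap: 10.2
```

```bash
python3 -c "
from h import *
delta(440,88,200,1.819)
snap('scene','s8');snap('wrist','w8');s=bot.sense();np.savez('pics/w8.npz',p=s['tcp_pos'],o=s['orientation']);snap('side','d8')
p=s['tcp_pos']
a=proj(cam('scene'),[p,p+[0,0,19],p-[0,0,44]]);b=proj(cam('side'),[p,p-[0,0,44]]);c=proj(cam('wrist'),[p,p-[0,0,44]]);print(a.round(0),b.round(0),c.round(0))
def z(f,cx,cy,w,h,W,H):
    x0=int(cx-w/2);y0=int(cy-h/2);print(f,x0,y0);return cv2.resize(np.load('pics/%s.npy'%f)[y0:y0+h,x0:x0+w],(W,H),interpolation=cv2.INTER_CUBIC)
A=np.hstack([z('s8',*a[0],64,48,400,300),z('d8',*b[0],64,48,400,300)])
B=z('w8',*c[0],240,90,800,300)
cv2.imwrite('pics/m8.png',np.vstack([A,B]))"
```

```text
t 10.15 pos [ 550.8 -192.5  207.3] rpy [ 3.138 -0.     1.511] F [ 0.3  0.1 -1.4] gap 10.2
move [ 0.2734 -0.1274  0.0069] dr [ 3.500e-03  3.000e-04 -3.078e-01]
[[344. 177.]
 [344. 169.]
 [344. 194.]] [[331. 140.]
 [330. 154.]] [[318. 235.]
 [318. 209.]]
s8 312 152
d8 298 115
w8 198 189
```

View pics/m8.png

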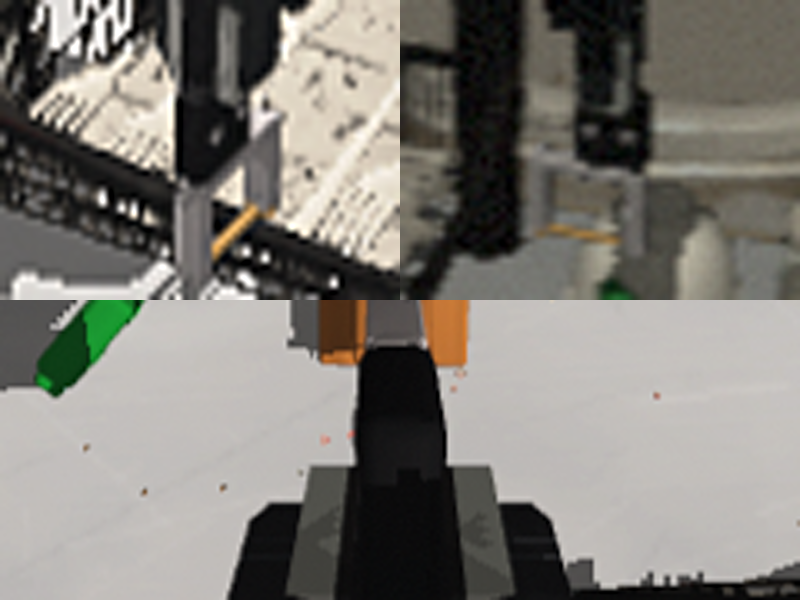

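The hook is held by its grip and came straight up. I'll get the hook-to-tool offset from pixel profiles and see whether the eye's edges can be found by code.

```bash
python3 -c "
from h import *
im=np.load('pics/w8.npy').astype(int)
for r in range(120,215,2): print(r,' '.join('%3d,%3d,%3d'%tuple(im[r,c]) for c in (300,309,313,317,321,327)))
"
```

```text
120 189,191,195 189,191,195 190,193,195 189,193,195 188,191,195 188,190,194
122 189,192,195 190,192,197 191,193,198 191,193,197 190,193,195 188,190,193
124 189,191,194 189,191,194 189,192,196 189,193,196 188,191,194 187,190,193
126 188,190,193 187,191,194 188,192,195 189,193,196 188,191,194 187,190,194
128 187,190,193 189,192,196 188,192,195 188,192,195 188,191,194 188,191,193
130 188,190,193 188,191,194 188,190,193 188,190,193 186,189,193 186,188,191
132 171,172,172 192,194,194 192,194,194 191,192,192 192,193,193 191,192,193
134  43,104,179  39, 97,171  39, 99,176  45,116,199  40,102,180  53,100,161
136  56,123,199  54,118,198  58,128,206  58,128,210  54,119,197  54,118,195
138  52,121,198  53,117,196  57,126,205  57,126,206  52,118,194  53,117,193
140  54,121,199  54,119,198  58,127,207  57,127,207  53,119,194  52,115,194
142  42, 97,165  39, 81,141  39, 84,144  45, 99,172  44, 96,163  46,101,171
144  27, 58, 99  23, 46, 79  23, 50, 84  23, 51, 87  25, 51, 87  28, 60,104
146  24, 50, 84  48,104,175  50,111,185  49,105,178  43, 94,160  41, 89,151
148  23, 48, 84  51,115,192  59,129,
[... 1847 characters left out ...]
, 87  49,104,175
198  22, 45, 74  79, 79, 83  77, 77, 82  77, 79, 84  80, 82, 86  47,107,181
200  22, 44, 74 108,108,115  76, 78, 83  80, 81, 86  87, 89, 94  45,105,179
202  21, 43, 72  60, 60, 64  73, 75, 80  76, 79, 84  47, 47, 48  42, 97,170
204  37, 82,141   8,  7,  6   9,  8,  9   8,  7,  7  11,  9, 10  37, 77,133
206  48,108,183   9,  8,  9   9,  9,  9  12, 12, 11  12, 11, 11  22, 34, 52
208 100,119,152  10,  9,  9  10,  9,  9  12, 11, 12  13, 11, 12  14, 10,  7
210 189,192,195   9,  8,  8  10, 10, 10  12, 12, 13  10,  9, 10  11, 11, 10
212 186,188,192   9, 10,  8  11, 10, 10  10, 10, 10  10, 10, 11  15, 13, 15
214 183,185,190   9,  9, 10  10,  8,  9  11, 11, 12  12, 12, 13  13, 12, 13
```

{"api": "jog_arm", "payload": {"dr": [[0, 0, -0.06], [0, 0, -0.12], [0, 0, -0.18], [0, 0, -0.24], [0, 0, -0.31]], "translation": [[0.035, -0.016, 0], [0.075, -0.035, 0], [0.115, -0.054, 0], [0.155, -0.072, 0], [0.195, -0.091, 0.0]], "hand": [0, 0, 0, 0, 0]}}

```text
clock: 10.8
tcp_pos: [469.2, 9.0, 204.1]
orientation: [-3.14, 0.0, 1.823]
contact_force: [1.0, 1.2, -1.0]
finger_gap: 10.2
```

```bash
python3 -c "
from h import *
delta(440,89,185,1.822)"
```

```text
t 10.8 pos [469.2   9.  204.1] rpy [-3.14   0.     1.823] F [ 1.   1.2 -1. ] gap 10.2
move [ 0.0847 -0.0083  0.019 ] dr [-0.0019  0.0004  0.0014]
```

{"api": "jog_arm", "payload": {"dr": [[0, 0, 0], [0, 0, 0], [0, 0, 0], [0, 0, 0], [0, 0, 0]], "translation": [[0.04, -0.004, 0.005], [0.075, -0.008, 0.015], [0.085, -0.008, 0.019], [0.085, -0.008, 0.019], [0.085, -0.008, 0.019]], "hand": [0, 0, 0, 0, 0]}}

```text
clock: 11.3
tcp_pos: [442.1, 87.0, 185.8]
orientation: [-3.14, 0.001, 1.82]
contact_force: [0.4, 0.2, -1.1]
finger_gap: 10.4
```

```bash
python3 -c "
from h import *
L=[]
for i in range(8):
    snap('wrist','w9_%d'%i);s=bot.sense();L.append(np.r_[s['tcp_pos'],s['orientation']%(2*np.pi)])
L=np.array(L);print(L.round(3));m=np.median(L,0);print(m.round(3))
M=bot.camera_model('wrist');K=np.array(M['camera_matrix']);H=np.array(M['hand_eye']);T=np.eye(4);T[:3,:3]=Ro.from_euler('xyz',[np.pi,0,m[5]]).as_matrix();T[:3,3]=m[:3];W=np.linalg.inv(T@H);c=(K,W[:3,:3],W[:3,3])
print(K);u=np.array([-np.sin(.251),np.cos(.251),0])
e=np.array([440,89,100.]);x0,y0=250,150
print(((proj(c,[e,e+14*u,e-14*u])-[x0,y0])*5).round(0))
cv2.imwrite('pics/w9.png',cv2.resize(np.load('pics/w9_7.npy')[y0:y0+100,x0:x0+140],None,fx=5,fy=5,interpolation=2))
"
```

```text
[[4.42360e+02 8.67120e+01 1.86038e+02 3.14200e+00 1.00000e-03 1.81900e+00]
 [4.42433e+02 8.67090e+01 1.86163e+02 3.14200e+00 0.00000e+00 1.81900e+00]
 [4.42454e+02 8.68110e+01 1.86253e+02 3.14200e+00 0.00000e+00 1.81900e+00]
 [4.42412e+02 8.69810e+01 1.86288e+02 3.14200e+00 0.00000e+00 1.81900e+00]
 [4.42359e+02 8.72110e+01 1.86324e+02 3.14100e+00 0.00000e+00 1.81900e+00]
 [4.42284e+02 8.73670e+01 1.86308e+02 3.14100e+00 0.00000e+00 1.82000e+00]
 [4.42181e+02 8.75570e+01 1.86298e+02 3.14200e+00 0.00000e+00 1.82000e+00]
 [4.42176e+02 8.77160e+01 1.86311e+02 3.14100e+00 6.28300e+00 1.82000e+00]]
[442.36   87.096 186.293   3.142   0.      1.819]
[[346.29623839   0.         317.70608251]
 [  0.         346.29623839 196.00352764]
 [  0.           0.           1.        ]]
[[357. 193.]
 [449. 193.]
 [265. 193.]]
```

View pics/w9.png

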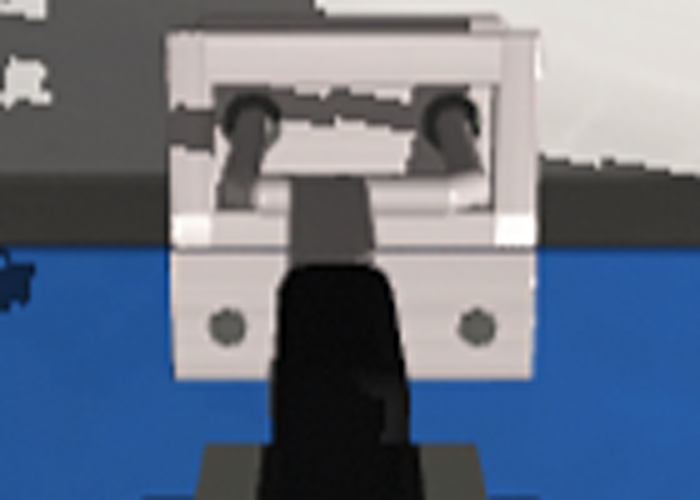

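The bar lies at crop (222–488, 178–210), mid (355,194), so the eye is at about (440, 89). The hook needs +2 mm in tool x and -2.7 mm in tool y before descending.

{"api": "jog_arm", "payload": {"dr": [[0, 0, 0], [0, 0, 0], [0, 0, 0], [0, 0, 0], [0, 0, 0]], "translation": [[0.002, -0.0027, 0.008], [0.002, -0.0027, 0.02], [0.002, -0.0027, 0.03], [0.002, -0.0027, 0.035], [0.002, -0.0027, 0.035]], "hand": [0, 0, 0, 0, 0]}}

```text
clock: 12.2
tcp_pos: [438.4, 89.1, 150.2]
orientation: [-3.14, 0.001, 1.821]
contact_force: [0.2, -0.5, -1.1]
finger_gap: 10.4
```

```bash
python3 -c "
from h import *
for i in range(4): bot.grab_frame('wrist')
delta(440-.9*.969,89-.9*.247,121,1.82)"
```

```text
t 12.4 pos [439.1  89.4 151.5] rpy [ 3.141 -0.     1.821] F [ 0.3 -0.2 -1.4] gap 10.1
move [-0.0006 -0.0002  0.0305] dr [ 0.0004 -0.0001  0.0009]
```

Aligned within 0.6 mm. Lowering slowly onto the bar.

{"api": "jog_arm", "payload": {"dr": [[0, 0, 0], [0, 0, 0], [0, 0, 0], [0, 0, 0]], "translation": [[0, 0, 0.003], [0, 0, 0.006], [0, 0, 0.008], [0, 0, 0.01]], "hand": [0, 0, 0, 0]}}

```text
clock: 12.8
tcp_pos: [439.1, 89.4, 141.2]
orientation: [3.141, -0.0, 1.821]
contact_force: [-0.4, 0.3, 3.1]
finger_gap: 10.2
```

{"api": "jog_arm", "payload": {"dr": [[0, 0, 0], [0, 0, 0], [0, 0, 0]], "translation": [[0, 0, 0.002], [0, 0, 0.004], [0, 0, 0.006]], "hand": [0, 0, 0]}}

```text
clock: 13.1
tcp_pos: [438.8, 89.3, 135.1]
orientation: [-3.141, -0.0, 1.821]
contact_force: [-1.0, -0.6, 4.7]
finger_gap: 10.4
```

{"api": "jog_arm", "payload": {"dr": [[0, 0, 0], [0, 0, 0], [0, 0, 0]], "translation": [[0, 0, 0.002], [0, 0, 0.004], [0, 0, 0.006]], "hand": [0, 0, 0]}}

```text
clock: 13.4
tcp_pos: [439.0, 89.4, 129.1]
orientation: [3.141, 0.0, 1.821]
contact_force: [-0.4, 0.5, 4.5]
finger_gap: 10.3
```

{"api": "jog_arm", "payload": {"dr": [[0, 0, 0], [0, 0, 0], [0, 0, 0]], "translation": [[0, 0, 0.002], [0, 0, 0.004], [0, 0, 0.005]], "hand": [0, 0, 0]}}

```text
clock: 13.7
tcp_pos: [439.2, 89.4, 124.1]
orientation: [3.141, 0.0, 1.821]
contact_force: [2.4, -0.3, 2.1]
finger_gap: 10.2
```

{"api": "jog_arm", "payload": {"dr": [[0, 0, 0], [0, 0, 0], [0, 0, 0]], "translation": [[0, 0, 0.001], [0, 0, 0.002], [0, 0, 0.003]], "hand": [0, 0, 0]}}

```text
clock: 14.0
tcp_pos: [438.2, 89.1, 120.8]
orientation: [-3.14, 0.0, 1.821]
contact_force: [-0.0, 0.2, -0.7]
finger_gap: 10.3
```

{"api": "jog_arm", "payload": {"dr": [[0, 0, 0], [0, 0, 0], [0, 0, 0]], "translation": [[0, 0, 0.001], [0, 0, 0.002], [0, 0, 0.002]], "hand": [0, 0, 0]}}

```text
clock: 14.3
tcp_pos: [438.6, 89.2, 119.0]
orientation: [-3.141, 0.0, 1.821]
contact_force: [-0.0, -0.2, -0.8]
finger_gap: 10.3
```

The force rose to about 6 N, then fell back to baseline, so the gate has snapped shut. I'll settle the bridge gently onto the bar.

{"api": "jog_arm", "payload": {"dr": [[0, 0, 0], [0, 0, 0], [0, 0, 0]], "translation": [[0, 0, 0.001], [0, 0, 0.002], [0, 0, 0.002]], "hand": [0, 0, 0]}}

```text
clock: 14.6
tcp_pos: [438.8, 89.3, 117.1]
orientation: [-3.141, 0.0, 1.821]
contact_force: [0.4, -1.1, -0.7]
finger_gap: 10.3
```

{"api": "jog_arm", "payload": {"dr": [[0, 0, 0], [0, 0, 0]], "translation": [[0, 0, 0.001], [0, 0, 0.001]], "hand": [0, 0]}}

```text
clock: 14.8
tcp_pos: [438.8, 89.3, 116.1]
orientation: [-3.141, 0.0, 1.821]
contact_force: [0.8, 0.4, -0.9]
finger_gap: 10.3
```

{"api": "jog_arm", "payload": {"dr": [[0, 0, 0], [0, 0, 0], [0, 0, 0], [0, 0, 0], [0, 0, 0]], "translation": [[0, 0, 0], [0, 0, 0], [0, 0, 0], [0, 0, 0], [0, 0, -0.005]], "hand": [0.02, 0.035, 0.045, 0.045, 0.045]}}

```text
clock: 15.3
tcp_pos: [438.5, 89.2, 121.0]
orientation: [-3.141, 0.0, 1.821]
contact_force: [-0.2, -0.7, -0.7]
finger_gap: 44.7
```

{"api": "jog_arm", "payload": {"dr": [[0, 0, 0], [0, 0, 0], [0, 0, 0], [0, 0, 0], [0, 0, 0]], "translation": [[0, 0, -0.02], [0, 0, -0.05], [0, 0, -0.09], [0, 0, -0.13], [0, 0, -0.13]], "hand": [0.045, 0.045, 0.045, 0.045, 0.045]}}

```text
clock: 15.8
tcp_pos: [441.1, 89.9, 256.2]
orientation: [3.134, -0.002, 1.821]
contact_force: [0.7, -0.5, -0.8]
finger_gap: 45.0
```

```bash
python3 -c "
from h import *
delta(439,89,240,1.82)
snap('scene','s10');snap('side','d10');snap('wrist','w10')
print('lid',lidcorner(np.load('pics/s10.npy')))
def z(f,x0,y0,w,h,W,H): return cv2.resize(np.load('pics/%s.npy'%f)[y0:y0+h,x0:x0+w],(W,H),interpolation=cv2.INTER_CUBIC)
cv2.imwrite('pics/m10.png',np.vstack([np.hstack([z('s10',180,160,80,60,400,300),z('d10',310,205,64,48,400,300)]),z('w10',200,120,240,90,800,300)]))"
```

```text
t 15.8 pos [441.1  89.9 256.2] rpy [ 3.134e+00 -2.000e-03  1.821e+00] F [ 0.7 -0.5 -0.8] gap 45.0
move [-0.0004 -0.0024  0.0162] dr [ 0.0071 -0.002   0.0006]
lid ((np.int64(184), np.int64(202)), (np.int64(249), np.int64(216)))
```

The picture limit is reached, so I'll check by code: grip location, brass gate pixels, and stillness.

```bash
python3 -c "
from h import *
for n,f in(('scene','s10'),('side','d10')):
    im=np.load('pics/%s.npy'%f).astype(int);c=cam(n);ex=np.array([.969,.247,0]);o=np.array([440,89,69.])
    P=proj(c,[o+[0,0,60],o+28*ex+[0,0,4],o-4*ex+[0,0,4],o,o+[0,0,78]]);print(n,'pred grip,gate hinge,gate tip,origin,top',P.round(0).tolist())
    x0,y0=(P.min(0)-12).astype(int);x1,y1=(P.max(0)+12).astype(int);s=im[y0:y1,x0:x1]
    k=s.max(2)<40
    ref=np.load('pics/'+('s6' if n=='scene' else 'd3')+'.npy').astype(int)[y0:y1,x0:x1]
    ys,xs=np.where(k&(abs(s-ref).sum(2)>40));print(' dark',len(xs),xs.mean()+x0,ys.mean()+y0,ys.min()+y0,ys.max()+y0)
    b=(s[:,:,2]-s[:,:,0]>45);ys,xs=np.where(b);print(' brass',sorted(zip(xs+x0,ys+y0))[:25] if len(xs) else 0)
    im2=bot.grab_frame(n)[:,:,::-1].astype(int);print(' moved px',(abs(im2-im)[y0:y1,x0:x1].sum(2)>40).sum())
print(bot.sense()['tcp_pos'],bot.sense()['clock'])" | sed 's/np.int64(\([0-9]*\))/\1/g'
```

```text
scene pred grip,gate hinge,gate tip,origin,top [[207.0, 192.0], [215.0, 204.0], [209.0, 213.0], [210.0, 213.0], [205.0, 186.0]]
 dark 146 207.68493150684932 192.02054794520546 183 201
 brass [(211, 211), (211, 212), (211, 213), (212, 210), (212, 211), (212, 212), (213, 208), (213, 209), (213, 210), (214, 206), (214, 207), (214, 208), (215, 206), (215, 207)]
 moved px 0
side pred grip,gate hinge,gate tip,origin,top [[344.0, 242.0], [330.0, 259.0], [345.0, 260.0], [343.0, 261.0], [344.0, 235.0]]
 dark 148 343.80405405405406 241.21621621621622 235 248
 brass [(334, 260), (335, 260), (336, 260), (337, 260), (338, 260), (339, 259), (339, 260), (340, 259), (340, 260), (341, 259), (341, 260), (342, 260), (346, 259), (346, 260), (347, 259), (347, 260)]
 moved px 17
[438.35021496  89.14546195 250.46558301] 16.05
```

```bash
python3 -c "
from bench import bot
print(bot.close_job())"
```

```text
the job is handed in; nothing more can be done
None
```

I shut the lid with the eye standing up through the hasp slot. I then took the steel hook from its stand, lowered it onto the eye's bar, let go and backed off. The job was handed in at about 16 s on the robot clock.

**Checks that passed**
- **Lid:** its corners in the scene camera match a shut lid to about a pixel, and they stayed the same after the hook was clipped on.
- **Gate:** the force rose about 6 N above its resting level, then fell back to it, which fits the gate snapping shut.
- **Hook:** its grip is within 1 px of where it should be in both fixed cameras. The brass gate lies along its shut line.
- **At rest:** nothing around the hook changed between two scene frames.

**Checks that failed or were weak**
- **Lid closing:** my first press stopped with the lid about 0.2 rad open, and a second, deeper press shut it. The fingertips seemed to meet the lid about 25 mm above where the tool position said, and I did not find out why. The force reached 57 N on the lid at the end of that press.
- **Side camera:** 17 pixels near the hook differed between two frames. I took this for image noise, because the scene camera showed no change.
- **Last look:** the 12-picture limit was used up, so I checked the final state with image code only. I did not pull up on the hook to test it.
- **Other objects:** I did not check at the end that the fork, shaker, jar and bowl were still in place. The arm's path was planned to stay clear of them.

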